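Reset the tripped breaker under a push-latch cover

TASK

The power box on the workbench has tripped. Press its push-latch cover down and let go so that it pops open, push the breaker button that stands proud fully home, then swing the cover shut and press it down so that it latches and stays flush. Do all of it by pressing and pushing with the fingers: pick nothing up, and leave the bowl, the two tins and the mallet where they stand.

Things in the scene. Friction and masses are not known exactly. Their poses are not given: they have to be found in the camera images.
- power_box: Grey bench power box, fixed, 150 (x) by 118 (y) by 80 mm high, two round sockets on its -x side. Origin: centre of underside. In its top is a well, x -57 to 57 mm, y -55 to 40 mm, floor 35 mm above the bench, shut by the cover. Well walls rise to 80 mm height, but the one at the cover's free edge (y = -55 to -59 mm) only to 61 mm, so nothing there stops a finger pushing the cover in.
- hinge_mid (a point): Middle of the cover's hinge line, at (0, 40, 80) mm in the box's frame. The hinge line runs along the box's x axis; the shut cover extends from it towards the box's -y. Spring: about 0.13 N m opening torque when shut, 0.06 N m when open.
- cover (a joint): Cover angle, rad: 0 latched flush; grows as the free edge rises; 1.65 fully open, leaning a little over the box's +y side; -0.075 pushed in to the stop. Push-push latch: from 0, press to -0.06 or beyond (some 5 mm at the edge, 2-3 N), let go, and a spring swings it fully open. Once it has been open beyond 0.5, push it down to -0.06 or beyond and let go: it latches at 0. The next press reopens it.
- cover_press (a point): The place to press: a thin 26 mm steel disc on the cover's outer face, mid-width, 75 mm from the hinge line, 20 mm from the free edge. Moves with the cover; its z axis is that face's outward normal (up when shut). The cover is a flat white plate, 112 by 94 mm, 5 mm thick, 0.06 kg. As it springs up, keep fingers out of its way; it can be pushed over from behind (+y side) to shut.
- breaker_tripped: Base (34 by 34 mm) of the tripped breaker, on the floor of the well under the cover, 27 mm to the -y side of the box's centre and 25 mm to its +x or -x side. Origin at the centre of its underside. An identical breaker that is still set stands 50 mm away in the other place; its button is already home and stays put.
- tripped_top (a point): Centre of the top of the tripped breaker's white round button, 18 mm across. It stands out up to 8 mm higher than the set breaker's button; out, its top is about 58 mm above the bench (22 mm below the box top), home it is 50 mm above the bench, still 4 mm above its 25 mm steel collar.
- tripped_button (a joint): How far the tripped button is pushed in, m: 0 = fully out, 0.008 = fully home (firm stop), level with its neighbour. Friction holds it where it is left; it takes 4 to 5 N, straight down.
- bowl: Blue ceramic mixing bowl, 150 mm across, 65 mm high, loose, not to be moved; origin at the centre of its underside.
- tin_large: Closed tin, 84 mm across, 95 mm high, loose, not to be moved; origin at the centre of its underside.
- tin_small: Closed tin, 68 mm across, 60 mm high, loose, not to be moved; origin at the centre of its underside.
- mallet: Beige rubber mallet lying down, loose, not to be moved; wooden handle along its own y from -190 to +40 mm, 24 mm thick, head 100 mm (along x) by 60 mm across at y = +55 mm; highest point 60 mm above the bench. Origin on the bench under the handle's axis.

How it is judged:
By the outcome, as a careful person would: the job done as asked, in the order asked, and still so for the second after the job is handed in, with the robot touching nothing.
It also fails if it takes over 54 s, if anything falls off the work surface, if the arm or the gripper's body presses on something with over 40 N, if the wrist force passes 120 N, or if a joint passes its speed limit or range.

ROBOT

A 6-joint arm with a two-finger parallel gripper is mounted at the origin on the work surface. World frame = base frame: x ahead of the robot, y to its left, z up, the work surface at z = 0. Lengths are in mm, angles in rad, forces in N, time in s.
With the tool pointing down it reaches from about 275 to 750 mm from the base axis. Payload 10.2 kg.
Tool frame: the origin (TCP) lies at the very end of the fingers, on their centre line; the grasp point (between the pads) lies 19 mm behind it (ctrl.hold_point_z is the distance from the TCP to the grasp point, in mm); z points along the fingers, y is the direction in which the jaws open and shut (so a half turn about z gives the same grasp; the last joint's range is limited). The gripper opens to 85 mm and grips with 20 to 120 N. Pads are 22 mm wide; open, the fingers measure 114 mm over their backs; the gripper's body (76 mm by 85 mm) begins 54 mm behind the grasp point. The pads swing forward as they close: fully open they stand 13 mm farther back than shut.
Start: joints at [-1.464, 0.313, 1.498, -0, 1.331, -0.223], TCP at [170.011, -496.717, 231.294] pointing down, gripper open.
Joint ranges: [-2.94, 2.94], [-0.97, 2.17], [0.19, 2.56], [-1.23, 4.37], [0.02, 3.11], [-2.88, 2.88]. Speed limits (rad/s): [2.39, 2.39, 3.01, 3.14, 3.14, 3.14].

INTERFACE

Orientations are given as a unit quaternion [w, x, y, z].
In Python, from rig import readout, cams, workorder, spotter, ctrl gives the robot as it stands.
- The arm moves only by the tool step_arm, never from a script. Its argument "plan" is text: rows parted by semicolons, each of 5 numbers parted by spaces: the shift along the tool's x, y, z in cm, then the turn about the tool's z in degrees, then the opening in per cent of the stroke, from 0 (shut) to 100 (fully open). In form: x y z twist gripper; .... A call has 1 to 10 rows; each row is the pose to reach, as a shift and turn from the pose commanded when the call began, along the tool's axes at that moment; what a row does not reach only later rows make up. A row lasts 1/10 s, in which the tool goes at most 50 mm and 8.59 degrees, less where a joint would pass 70% of its speed; a pose out of reach is approached as far as the arm can. A call with a gripper value outside its range is refused whole. The fingers move at their own pace and stop on an object; "grip_force" is the grip in N (left out, the last holds). Time passes only in rows, so rows that repeat a pose let the fingers close. It gives the time, the measured TCP pose, the force and the opening at its end, in the units of the state.
- readout.sense(): the state, without advancing time (a new reading comes with each control period).
- cams.capture(name): name is "side" or "top"; returns (picture, depth): 400x640x3 uint8, red, green, blue; 400x640 float32, mm along the optical axis (not along the pixel's ray), 0 where there is no reading.
- cams.camera_info(name): a dict with "vfov" (degrees; the focal length in pixels is half the picture's height over the tangent of half this angle, whatever the lens; pixels are square), "cx", "cy" (the principal point, pixels), "k1" (the pictures are not rectified: a ray, as slopes to the right and down, at radius r is drawn at 1 + k1 r^2 times it, then the intrinsics apply), "rvec" (rotation vector, rad) and "tvec" (3), from world to camera coordinates, as OpenCV has them. Camera axes: x right, y down, z forward; pixel columns grow to the right and rows downward; lengths in mm; the calibration is good to about 2 mm. A picture is of the moment at which its call begins. camera_info takes no time and is no camera call.
- workorder.finish_job(): hands the job in, once; it reports no verdict.
Trained networks look in the newest picture that a camera, given by its name, has taken for a name from the list of things; names that differ only in an ending like _2 or _b are one class to them, and where a whole thing is asked for, a point or a joint stands for the part that bears it (a point fixed in the world has none). Each returns a list of dicts, best first, with "conf" (0 to 1); they miss things now and then, are a little off and sometimes report something else, mostly with a low value. They report only what shows in the picture. A call takes as long as a camera call.
- spotter.regions_of(camera, target): "pixels" (400x640 bool, what is visible of it) and "extent" ([centre column, centre row, width, height] in pixels, round what is visible of it).
The state is a dict: "time_s": time; "joints": joint angles; "dq": joint speeds; "tau": joint torques, N m; "eef_pos": TCP position; "ee_rot": TCP orientation; "force": force on the tool from outside, world axes, zero at the start; "wrist_torque": the same for the moment, N m; "grip_width": opening from 0.0 (shut) to 1.0 (fully open).
Only numpy, scipy, OpenCV 4.12 (cv2) and the standard library are available. Lean on these libraries where they do the work, as an engineer would, in place of code of your own. Each camera call takes 0.05 s, during which the arm holds its last target. There are 200 camera calls.

## Working session

There is one attempt and no reset: what is moved stays moved. The work goes in short steps, Python scripts to look and compute and a tool call to move; the robot and the scene stay as the last step left them, time stands still between calls to the robot, and variables do not carry over. Pictures are saved under pics/ and viewed, about 8 in all and at most 12, crops included, and the job is handed in when it is done.

Besides the shell and the picture viewer there is one more tool, called after "Call:" by a JSON object that holds its "name" and its "arguments", one argument or row to a line. step_arm: Moves the arm, as the interface text tells. Its arguments: {"type":"object","properties":{"plan":{"type":"string"},"grip_force":{"type":"number"}},"required":["plan"]}

```bash
mkdir -p pics; cat > h.py <<'E'
import numpy as np,cv2
from rig import readout,cams,workorder,spotter,ctrl
def K(n):
    i=cams.camera_info(n); f=200/np.tan(np.radians(i["vfov"])/2)
    R=cv2.Rodrigues(np.array(i["rvec"],float))[0]; t=np.array(i["tvec"],float).ravel()
    return i,f,R,t
def world(n,dep):
    i,f,R,t=K(n); v,u=np.mgrid[0:400,0:640]
    M=np.array([[f,0,i["cx"]],[0,f,i["cy"]],[0,0,1]],float)
    d=np.array([i["k1"],0,0,0],float)
    p=cv2.undistortPoints(np.stack([u,v],-1).reshape(-1,1,2).astype(float),M,d).reshape(400,640,2)
    c=np.dstack([p*dep[...,None],dep]); return (c-t)@R
def shot(n,name=None):
    im,d=cams.capture(n)
    if name: cv2.imwrite(f"pics/{name}.png",im[...,::-1])
    return im,d,world(n,d)
E
python3 - <<'E'
from h import *
for n in("top","side"):
    im,d,W=shot(n,n+"0"); i,f,R,t=K(n); print(n,"cam at",-R.T@t)
    for o in("power_box","cover","cover_press","bowl","tin_large","tin_small","mallet"):
        for r in spotter.regions_of(n,o)[:1]:
            m=r["pixels"]&(d>0); P=W[m]; print(o,round(r["conf"],2),np.round(r["extent"]),m.sum(),np.round(np.median(P,0)),np.round(np.percentile(P,2,0)),np.round(np.percentile(P,98,0)))
print(readout.sense())
E
```

```text
top cam at [530.04655522  -9.22453846 987.98708913]
power_box 0.67 [304. 200.  54.  80.] 3570 [596.  42.  79.] [523. -16.   2.] [673.  98.  83.]
cover 0.83 [307. 205.  44.  49.] 1913 [596.  32.  80.] [543. -11.  76.] [649.  75.  83.]
cover_press 0.6 [307. 203.  42.  52.] 2016 [597.  33.  80.] [543. -12.  76.] [651.  77.  83.]
bowl 0.67 [179. 253.  66.  66.] 3357 [481. 343.  26.] [418. 266.   1.] [551. 397.  66.]
tin_large 0.63 [456. 259.  49.  37.] 1553 [ 478. -301.   94.] [ 440. -348.    1.] [ 516. -271.   98.]
tin_small 0.87 [449. 174.  35.  34.] 794 [ 671. -299.   59.] [ 643. -334.    9.] [ 702. -273.   63.]
mallet 0.72 [314. 132. 119.  50.] 1847 [767.  97.  42.] [ 722. -114.   18.] [815. 145.  61.]
side cam at [ 584.46935521 -746.57823328  749.07197121]
power_box 0.66 [311. 203.  72.  54.] 3189 [599.   3.  77.] [526. -23.   3.] [689.  92.  82.]
cover 0.77 [306. 194.  47.  26.] 1126 [597.  24.  79.] [544. -17.  76.] [650.  73.  81.]
cover_press 0.63 [305. 194.  40.  29.] 1119 [597.  24.  79.] [546. -17.  76.] [650.  74.  82.]
tin_large 0.58 [247. 326.  52.  64.] 2458 [ 480. -336. 
[... 240 characters left out ...]
]
{'time_s': 0.8, 'joints': array([-1.46436255e+00,  3.12914280e-01,  1.49769130e+00,  1.87568741e-05,
        1.33100358e+00, -2.23395194e-01]), 'dq': array([-7.54793204e-04,  1.77040914e-03,  9.57311584e-05, -1.14965993e-03,
       -1.16937935e-03,  5.13915083e-04]), 'tau': array([-1.09321586e-04, -4.12140977e+01, -2.59887761e+01, -2.57555475e-04,
        5.75440681e-04,  1.00633368e-06]), 'eef_pos': array([ 170.03408874, -496.71278656,  231.29014448]), 'ee_rot': array([-7.70700701e-06,  9.86432763e-01,  1.64165780e-01,  9.57690165e-06]), 'force': array([-0.08608477, -0.91640777, -0.0291692 ]), 'wrist_torque': array([-0.06553348, -0.02742975,  0.02002675]), 'grip_width': 1.000131190194127}
```

```bash
python3 - <<'E'
from h import *
im,d,W=shot("top"); 
a=cv2.resize(im[150:250,240:400],None,fx=5,fy=5,interpolation=cv2.INTER_CUBIC); cv2.imwrite("pics/a.png",a[...,::-1])
# box top: footprint
m=(W[...,2]>70)&(W[...,2]<90)&(abs(W[...,0]-597)<110)&(abs(W[...,1]-38)<110)&(d>0)
print("top rect",cv2.minAreaRect(W[m][:,:2].astype(np.float32)))
r=spotter.regions_of("top","cover")[0]; mc=r["pixels"]&m
print("cover rect",cv2.minAreaRect(W[mc][:,:2].astype(np.float32)),np.median(W[mc],0))
# steel disc: dark pixels on cover
g=im.mean(2); k=mc&(abs(W[...,0]-597)<45)&(abs(W[...,1]-32)<40)
t=np.median(g[k])-25; s=k&(g<t); print("disc",s.sum(),W[s].mean(0),g[k].min(),np.median(g[k]))
E
```

```text
top rect ((596.8646240234375, 41.20368957519531), (116.85945129394531, 150.10218811035156), 89.71685791015625)
cover rect ((597.3263549804688, 32.87934875488281), (111.74593353271484, 93.07241821289062), 0.7149169445037842) [595.75809068  32.3383569   79.60549878]
disc 90 [596.50605654   4.99975113  80.07000766] 91.33333333333333 129.33333333333334
```

View pics/a.png

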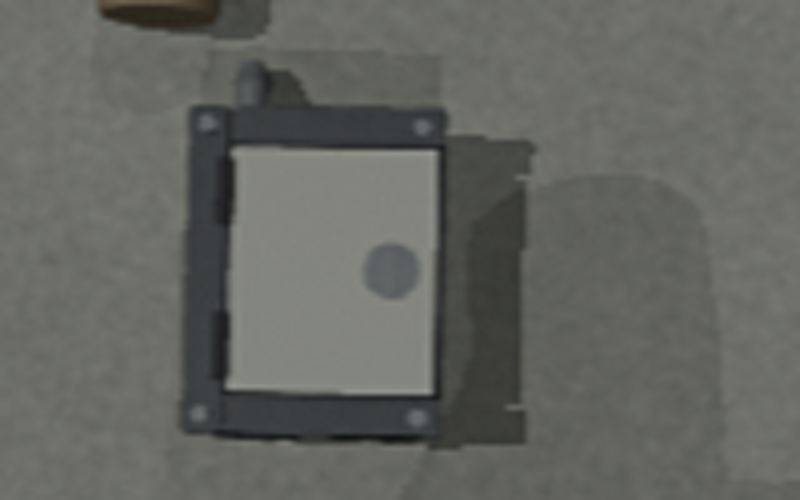

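View pics/side0.png

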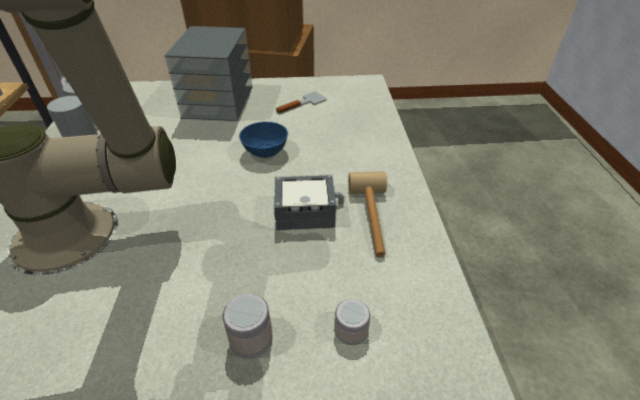

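Call:
{"name": "step_arm", "arguments": {
  "plan": "5 -2.9 0 6 0;9 -5.3 0 12 0;13 -7.7 0 18.9 0;17.5 -10.4 0 18.9 0;22 -13 0 18.9 0;26 -15.4 0 18.9 0;30 -17.8 0 18.9 0;34 -20.2 0 18.9 0;38 -22.6 0 18.9 0;42 -25 0 18.9 0"
}}

```text
time_s: 1.9
eef_pos: [487.4, -122.4, 231.5]
ee_rot: [0.0, 1.0, 0.0, 0.0]
force: [-0.1, -1.5, 0.5]
grip_width: 0.0
```

Call:
{"name": "step_arm", "arguments": {
  "plan": "3.5 -3.5 0 0 0;6.5 -7 0 0 0;9.5 -10.5 0 0 0;11 -12.8 2 0 0;11.1 -12.9 6 0 0;11.1 -12.9 10 0 0;11.1 -12.9 12.5 0 0;11.1 -12.9 12.5 0 0"
}}

```text
time_s: 2.7
eef_pos: [595.6, 5.2, 102.9]
ee_rot: [-0.001, 1.0, -0.0, -0.003]
force: [0.4, -0.4, 0.4]
grip_width: -0.003
```

```bash
python3 - <<'E'
from h import *
im,d,W=shot("side")
a=cv2.resize(im[120:240,240:400],None,fx=5,fy=5,interpolation=cv2.INTER_CUBIC); cv2.imwrite("pics/b.png",a[...,::-1])
s=readout.sense();print(s["eef_pos"],s["ee_rot"],s["joints"])
E
```

```text
[596.97743768   4.91228485 105.57482574] [-2.44792518e-04  9.99999262e-01 -4.57741907e-05 -1.18918434e-03] [-1.87849530e-01  5.88591827e-01  1.42475153e+00  4.08211561e-05
  1.13067726e+00  1.38302091e+00]
```

View pics/b.png

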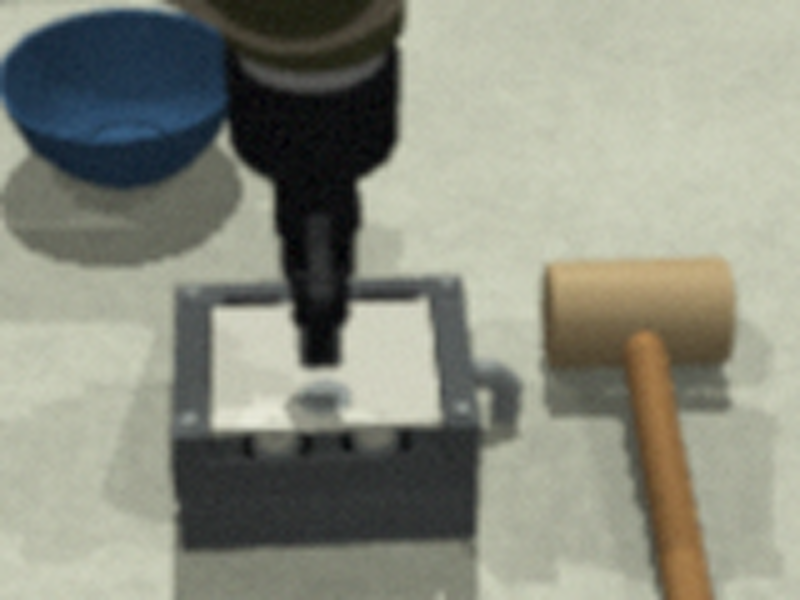

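Call:
{"name": "step_arm", "arguments": {
  "plan": "0 0 1.2 0 0;0 0 2.2 0 0;0 0 2.6 0 0;0 0 2.9 0 0;0 0 3.1 0 0;0 0 3.2 0 0;0 0 3.2 0 0;0 0 3.2 0 0"
}}

```text
time_s: 3.55
eef_pos: [597.5, 4.9, 74.9]
ee_rot: [0.0, 1.0, -0.0, 0.0]
force: [-2.9, 0.8, 5.3]
grip_width: 0.002
```

Call:
{"name": "step_arm", "arguments": {
  "plan": "0 0.5 -0.8 0 0;0 4 -2.5 0 0;0 8.5 -4 0 0;0 13 -6 0 0;0 16 -8 0 0;0 16 -8 0 0;0 16 -8 0 0;0 16 -8 0 0;0 16 -8 0 0;0 16 -8 0 0"
}}

```text
time_s: 4.55
eef_pos: [597.4, -154.3, 153.9]
ee_rot: [-0.0, 1.0, 0.001, -0.0]
force: [-0.5, 0.5, 0.2]
grip_width: 0.001
```

```bash
python3 - <<'E'
from h import *
out=[]
for n in("top","side"):
    im,d,W=shot(n); c=im[150:250,240:400] if n=="top" else im[120:220,240:400]
    out.append(cv2.resize(c,None,fx=3.5,fy=3.5,interpolation=cv2.INTER_CUBIC))
    for o in("tripped_top","breaker_tripped","cover"):
        for r in spotter.regions_of(n,o)[:3]:
            m=r["pixels"]&(d>0); P=W[m]
            if len(P): print(n,o,round(r["conf"],2),np.round(r["extent"]),m.sum(),np.round(np.median(P,0)),np.round(np.percentile(P,5,0)),np.round(np.percentile(P,95,0)))
    for x in(572,622):
        k=(d>0)&(np.hypot(W[...,0]-x,W[...,1]-13)<8); print(x,k.sum(),np.median(W[k],0) if k.any() else "")
        k=(d>0)&(np.hypot(W[...,0]-x,W[...,1]-13)<18)&(W[...,2]>48)&(W[...,2]<66); print("  btn",k.sum(),W[k].mean(0) if k.any() else "")
cv2.imwrite("pics/c.png",np.vstack(out)[...,::-1]); print(readout.sense()["eef_pos"])
E
```

```text
top breaker_tripped 0.57 [314. 195.  17.  17.] 196 [621.  13.  44.] [606.  -2.  40.] [637.  29.  58.]
top breaker_tripped 0.56 [178. 254.  64.  62.] 3245 [480. 343.  26.] [423. 276.   4.] [543. 391.  64.]
top cover 0.67 [294. 200.  18.  53.] 724 [596.  59. 136.] [547.  44.  88.] [647.  78. 169.]
572 36 [572.45520015  13.7376286   49.66060957]
  btn 39 [571.06649669  13.9636668   49.95963521]
622 34 [622.15289289  12.14033103  57.39537203]
  btn 49 [621.26252112  13.76997819  56.6589745 ]
side cover 0.61 [284. 167.  10.  27.] 108 [547.  68. 130.] [542.  62.  85.] [553.  74. 173.]
side cover 0.61 [310. 192.  72.  76.] 2145 [579.   7.  42.] [527. -22.   6.] [671.  79.  80.]
572 22 [572.0098307   11.35420319  48.01385613]
  btn 16 [573.91972075   9.55369002  49.53319805]
622 7 [627.19743928  12.98446116  56.65326861]
  btn 23 [625.76469159   6.90319971  53.95276024]
[ 597.39471276 -155.15043517  154.27283875]
```

View pics/c.png

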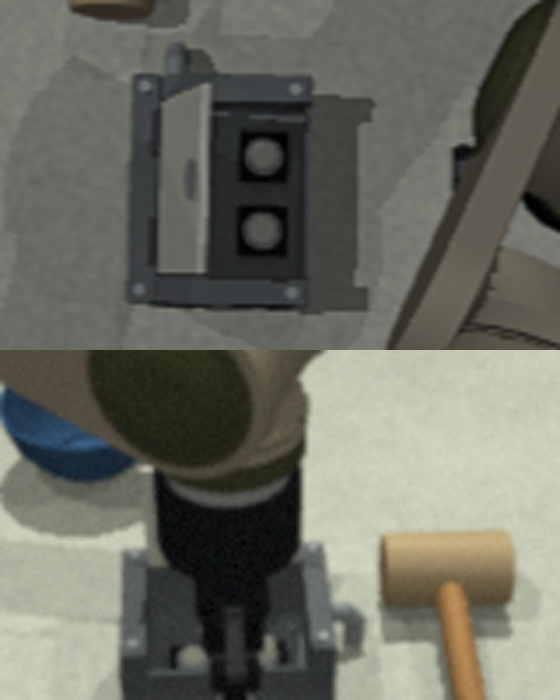

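Call:
{"name": "step_arm", "arguments": {
  "plan": "1 0 0 0 0;2.45 0 0 0 0;2.45 0 0 0 0;2.45 0 0 0 0;2.45 0 0 0 0;2.45 0 0 0 0"
}}

```text
time_s: 5.55
eef_pos: [621.5, -155.2, 154.4]
ee_rot: [-0.0, 1.0, -0.0, -0.0]
force: [0.3, 0.4, 0.3]
grip_width: 0.002
```

```bash
python3 - <<'E'
from h import *
im,d,W=shot("top")
k=(d>0)&(abs(W[...,0]-597)<50)&(W[...,1]>30)&(W[...,1]<110)&(W[...,2]>100)
P=W[k];print(k.sum(),np.percentile(P,[2,50,98],axis=0).round())
t=P[P[:,2]>np.percentile(P[:,2],90)];print(t.mean(0))
print(readout.sense()["eef_pos"])
E
```

```text
428 [[549.  77. 104.]
 [597.  82. 154.]
 [645.  88. 176.]]
[602.52267639  84.86192683 175.75214677]
[ 621.62277474 -155.22896517  154.46870115]
```

Cover is fully open. Now over the button and down onto it.

Call:
{"name": "step_arm", "arguments": {
  "plan": "0 -4.5 0 0 0;0 -9 0 0 0;0 -13 0 0 0;0 -16 1.5 0 0;0 -16.8 4 0 0;0 -16.8 7 0 0;0 -16.8 8.5 0 0;0 -16.8 8.9 0 0;0 -16.8 8.9 0 0"
}}

```text
time_s: 6.5
eef_pos: [622.1, 12.4, 65.7]
ee_rot: [0.0, 1.0, -0.0, 0.0]
force: [-0.3, -0.3, 0.7]
grip_width: 0.0
```

Call:
{"name": "step_arm", "arguments": {
  "plan": "0 0 0.6 0 0;0 0 1.0 0 0;0 0 1.3 0 0;0 0 1.6 0 0;0 0 1.8 0 0;0 0 1.95 0 0;0 0 1.95 0 0;0 0 1.95 0 0"
}}

```text
time_s: 7.3
eef_pos: [622.8, 12.5, 49.8]
ee_rot: [0.001, 1.0, 0.0, 0.001]
force: [-10.7, -0.8, 30.4]
grip_width: -0.001
```

Call:
{"name": "step_arm", "arguments": {
  "plan": "0 0 -1.5 0 0;0 0 -5 0 0;0 0 -10 0 0;0 0 -15 0 0;0 0 -18.5 0 0;-1 -2 -18.5 0 0;-2 -6.5 -18.5 0 0;-2.5 -11 -18.5 0 0;-2.5 -15 -18.5 0 0;-2.5 -15 -18.5 0 0"
}}

```text
time_s: 8.3
eef_pos: [595.9, 167.3, 230.5]
ee_rot: [-0.001, 1.0, 0.002, -0.0]
force: [-0.3, -0.6, 0.1]
grip_width: 0.002
```

```bash
python3 - <<'E'
from h import *
for n in("top","side"):
    im,d,W=shot(n)
    c=im[150:250,240:400] if n=="top" else im[120:220,240:400]
    a=cv2.resize(c,None,fx=3.5,fy=3.5,interpolation=cv2.INTER_CUBIC); out=a if n=="top" else np.vstack([out,a])
    for x in(572,622):
        k=(d>0)&(np.hypot(W[...,0]-x,W[...,1]-13)<7); print(n,x,k.sum(),np.median(W[k],0) if k.any() else "")
    k=(d>0)&(abs(W[...,0]-597)<50)&(W[...,1]>30)&(W[...,1]<110)&(W[...,2]>100)&(W[...,2]<185)
    P=W[k];print(k.sum(), np.percentile(P,[2,50,98],axis=0).round() if k.any() else "")
cv2.imwrite("pics/d.png",out[...,::-1]);s=readout.sense();print(s["eef_pos"],s["joints"])
E
```

```text
top 572 28 [572.47667556  12.68003314  49.39765717]
top 622 27 [621.86513251  12.37622245  49.44652918]
425 [[549.  77. 104.]
 [597.  82. 154.]
 [645.  88. 176.]]
side 572 16 [571.9859516   12.35995441  47.84435795]
side 622 16 [622.29595739  11.92251956  48.5195582 ]
1061 [[549.  73. 102.]
 [597.  78. 139.]
 [647.  83. 174.]]
[596.62619639 163.43372519 230.42412168] [ 7.82927608e-02  5.24914681e-01  1.18922848e+00 -1.21594427e-04
  1.42831295e+00  1.64762363e+00]
```

View pics/d.png

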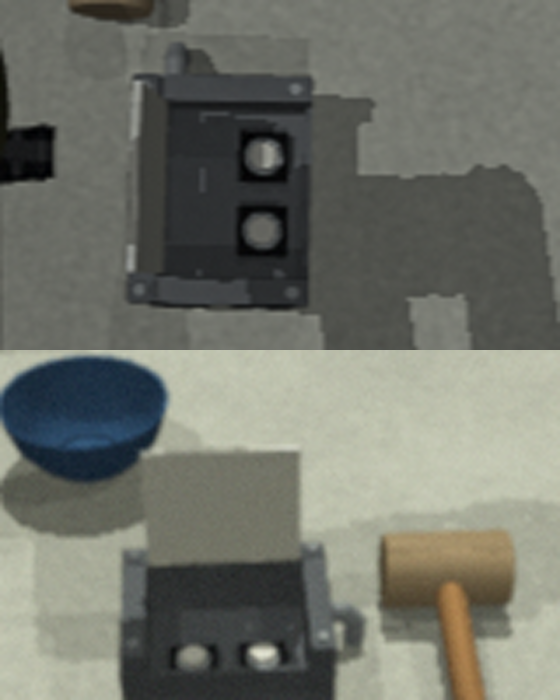

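Call:
{"name": "step_arm", "arguments": {
  "plan": "0 0 3.5 0 0;0 0 7 0 0;0 0 8.6 0 0;0 2 8.6 0 0;0 4 8.6 0 0;0 5.5 8.6 0 0;0 6.5 8.6 0 0;0 7.5 8.6 0 0;0 8.4 8.6 0 0;0 8.4 8.6 0 0"
}}

```text
time_s: 9.4
eef_pos: [596.9, 77.9, 144.8]
ee_rot: [0.0, 1.0, -0.0, -0.0]
force: [-0.3, 1.0, 0.6]
grip_width: -0.001
```

Call:
{"name": "step_arm", "arguments": {
  "plan": "0 1.25 0.4 0 0;0 2.35 1 0 0;0 3.35 1.8 0 0;0 4.25 2.8 0 0;0 4.85 3.7 0 0;0 5.85 4.8 0 0;0 6.65 5.5 0 0;0 7.15 5.8 0 0;0 7.35 5.8 0 0;0 7.35 5.8 0 0"
}}

```text
time_s: 10.4
eef_pos: [596.9, 4.9, 86.9]
ee_rot: [0.0, 1.0, -0.0, -0.0]
force: [0.1, -0.9, 0.8]
grip_width: -0.005
```

Call:
{"name": "step_arm", "arguments": {
  "plan": "0 0 0.4 0 0;0 0 0.7 0 0;0 0 1.0 0 0;0 0 1.2 0 0;0 0 1.4 0 0;0 0 1.4 0 0;0 0 1.4 0 0"
}}

```text
time_s: 11.1
eef_pos: [597.3, 5.5, 74.0]
ee_rot: [-0.0, 1.0, 0.0, 0.001]
force: [-3.2, 0.5, 10.9]
grip_width: 0.002
```

Pressed to the stop; now straight up, slowly at first, then clear away.

Call:
{"name": "step_arm", "arguments": {
  "plan": "0 0 -0.6 0 0;0 0 -1.5 0 0;0 0 -3 0 0;0 0 -6 0 0;0 0 -10 0 0;0 4 -12 0 0;0 9 -13 0 0;0 14 -13 0 0;0 18 -13 0 0;0 18 -13 0 0"
}}

```text
time_s: 12.1
eef_pos: [596.1, -179.4, 202.5]
ee_rot: [0.0, 1.0, -0.003, -0.0]
force: [0.1, 0.9, 0.5]
grip_width: -0.001
```

```bash
python3 - <<'E'
from h import *
im,d,W=shot("top","top1")
a=cv2.resize(im[150:250,240:400],None,fx=4,fy=4,interpolation=cv2.INTER_CUBIC); cv2.imwrite("pics/e.png",a[...,::-1])
for y in(-8,5,20,40,60,72,90):
    k=(d>0)&(abs(W[...,0]-597)<40)&(abs(W[...,1]-y)<4);print(y,np.median(W[k][:,2]).round(1))
for o in("bowl","tin_large","tin_small","mallet"):
    for r in spotter.regions_of("top",o)[:1]:
        m=r["pixels"]&(d>0); print(o,np.round(r["extent"]),np.round(np.median(W[m],0)))
print(readout.sense()["eef_pos"])
E
```

```text
-8 79.8
5 79.4
20 79.4
40 79.5
60 79.9
72 79.5
90 79.8
bowl [180. 253.  61.  61.] [481. 344.  26.]
mallet [316. 133. 113.  50.] [766.  96.  41.]
[ 596.99495125 -173.38439472  202.95145504]
```

View pics/e.png

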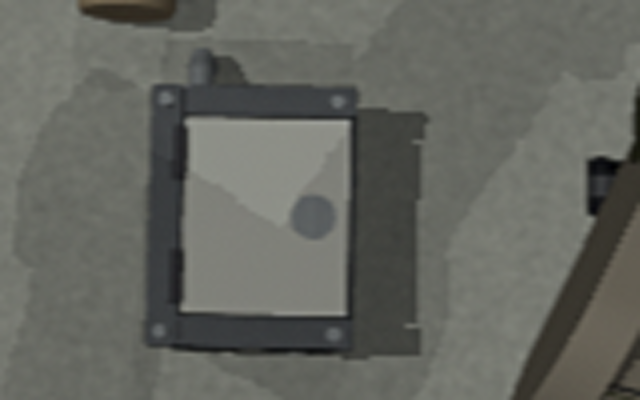

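The cover is shut and level with the box top (about 80 mm across it), the disc is at (313, 216) in the crop, and the fingers are well clear.

```bash
python3 -c "
from h import *
im,d,W=shot('side')
for o in('tin_large','tin_small'):
    for r in spotter.regions_of('side',o)[:1]:
        m=r['pixels']&(d>0);print(o,np.round(r['extent']),np.round(np.median(W[m],0)))
print(workorder.finish_job())"
```

```text
tin_large [246. 327.  53.  64.] [ 480. -337.   93.]
tin_small [353. 322.  36.  46.] [ 674. -323.   58.]
the job is handed in; nothing more can be done
None
```

The breaker is reset, the cover is latched flush, and the job is handed in at about 12 s of the 54 s allowed.

- **Opening:** I pressed the cover at its disc and let go, and it swung fully open.
- **Breaker:** The tripped button was the one on the box's +x side, its top at about 57 mm. I pushed it to its firm stop. From above it then read 49.4 mm, the same as its neighbour; the side camera gave 48.5 against 47.8 mm. The peak force reported in a move was about 32 N at the wrist, on the fingertips, when the button met its stop.
- **Closing:** I pushed the cover over from behind, pressed it to about the stop (TCP at z = 74 mm, 11 N) and released it. About a second later it was level with the box top, at 79.4–79.9 mm across its width.

In the final checks the bowl, both tins and the mallet were within about 1 mm of where they started. The top camera's detector did not report the two tins in that last picture, so I checked them with the side camera instead. No check failed.

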